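Trip-test the earth-leakage unit in the garage caddy

TASK

Give the earth-leakage unit in the green caddy its test: swing the caddy's lid up until it is right against its stop and leave it there, press the unit's round test button fully down so that its trip lever drops forward, then lift that lever back up until it stands against its rear stop by itself. Let go of everything, and do not disturb the two globes, the bulb changer head or the fuse standing around the caddy.

Things in the scene. Friction and masses are not known exactly. Their poses are not given: they have to be found in the camera images.
- caddy: Green plastic caddy fixed to the shelf: a tray 165 (x) x 260 (y) x 60 (z) mm, walls 4 mm, floor 4 mm, under a domed lid; the closed lid's top is at z = 127 mm and its low black carry handle (bar along y, 12 mm thick, folded nearly flat) reaches z = 144 mm. Origin: centre of its underside. Its -x axis points to its front (the finger-lip side, roughly towards the robot's right, i.e. world -y, within 20 degrees), its +x axis to the lid hinge, z up.
- lid (a joint): Lid angle in rad: 0 shut, 1.35 against its stop (the rim plane is then 13 degrees short of upright, so the lip hangs over the inside of the tray, its end about 43 mm in front of the hinge and 190 mm above it). Starts shut or a little ajar (0 to 0.12). The hinge is stiff: the lid stays where it is left; about 3 to 4 N upward at the lip moves it. Not latched.
- lid_hinge (a point): On the lid's hinge axis, which runs along the caddy's y, at mid width: caddy frame (82.5, 0, 62) mm.
- lid_lip (a point): Centre of the underside of the finger lip, the green tab that sticks out from the front of the lid's rim: 110 mm wide (y), 6 mm thick, from 165 to 195 mm from the hinge axis, so it juts 30 mm out beyond the tray's front wall with free space under it. The point is 180 mm from the hinge axis, at caddy (-97.5, 0, 62) mm when shut; it moves with the lid.
- rcd: White earth-leakage unit standing fixed on the tray floor towards the hinge side, under the lid: block 50 (x) x 120 (y) x 66 (z) mm, axes parallel to the caddy's. Origin: centre of its underside, at caddy (25.5, varying up to +-35, 4) mm; its front face is at its x = -25 mm, 79 mm behind the inside of the tray's front wall (empty space). A raised part on top, 14 mm higher (x -24 to 6, y -48 to 14 mm), carries the button; the lever stands beside it.
- test_button (a joint): Travel of the test button in m: 0 up, 0.006 fully down; springs back. Needs 1 to 5.3 N as it goes down. Pressing it more than about 4 mm trips the lever.
- button_top (a point): Centre of the top of the round grey test button (22 mm diameter, standing 8 mm above the raised part, pressed straight down): unit frame (-5, -30, 88) mm, i.e. 62 mm in front of the lid hinge and 92 mm above the shelf.
- trip_lever (a joint): Angle of the trip lever in rad: 0 = up, leaning back 0.19 rad past vertical against its rear stop (rests there by its weight); 1.5 = dropped forward (towards the caddy's front), 15 degrees above level. Past vertical (0.19) it falls the rest of the way by itself, either way. It moves freely, needs well under 1 N.
- lever_hinge (a point): On the lever's hinge axis (along the caddy's y): unit frame (-11, 32, 72) mm.
- lever_tip (a point): End of the black trip lever, on its centre line, 40 mm from its hinge axis. The lever is 8 mm thick and 24 mm wide, with a crossbar 10 mm thick and 30 mm wide on its last 8 mm. Dropped, it juts about 25 mm out beyond the unit's front face, with free space under it.
- globe_a_mid (a point): Frosted globe standing on its metal cap, 97 mm tall, 60 mm largest diameter; point on its axis at 50 mm height. Fragile bystander.
- globe_b_mid (a point): Second frosted globe, the same.
- changer_mid (a point): Bulb changer head standing upright: grey cup with six spring wires, 115 mm tall, 72 mm across; point on its axis at 55 mm height. Bystander.
- fuse_mid (a point): Round ceramic fuse with metal end caps standing on end, 50 mm tall, 27 mm diameter; point at mid height. Bystander.

How it is judged:
By the outcome, as a careful person would: the job done as asked, in the order asked, and still so for the second after the job is handed in, with the robot touching nothing.
It also fails if it takes over 53 s, if anything falls off the work surface, if the arm or the gripper's body presses on something with over 40 N, if the wrist force passes 120 N, or if a joint passes its speed limit or range.

ROBOT

A 7-joint arm with a two-finger parallel gripper is mounted at the origin on the work surface. World frame = base frame: x ahead of the robot, y to its left, z up, the work surface at z = 0. Lengths are in m, angles in rad, forces in N, time in s.
With the tool pointing down it reaches from about 0.4 to 0.925 m from the base axis. Payload 4.1 kg.
Tool frame: the origin (TCP) lies midway between the tips of the shut fingers; the grasp point (between the pads) lies 19 mm behind it; z points along the fingers, y is the direction in which the jaws open and shut (so a half turn about z gives the same grasp; the last joint's range is limited). The gripper opens to 85 mm and grips with 20 to 120 N. Pads are 22 mm wide; open, the fingers measure 114 mm over their backs; the gripper's body (76 mm by 85 mm) begins 54 mm behind the grasp point. The pads swing forward as they close: fully open they stand 13 mm farther back than shut.
Start: joints at [1.251, 0.398, 0.045, 1.537, -0.019, 1.207, -0.051], TCP at [0.142, -0.634, 0.231] pointing down, gripper open.
Joint ranges: [-2.82, 2.82], [-0.49, 2.23], [-1.37, 1.46], [0, 2.46], [-1.36, 4.5], [0.23, 2], [-2.94, 2.94]. Speed limits (rad/s): [2.57, 2.57, 3.14, 3.14, 3.14, 3.14, 3.14].

INTERFACE

Orientations are given as a unit quaternion [w, x, y, z].
In Python, from plant import env gives the robot as it stands. The module is installed in compiled form; this text tells all that it offers.
- The arm moves only by the shell command python3 -m pendant 'ROWS' [FORCE]. ROWS is JSON, one flat list of numbers, 7 for each row, row after row: the closure in counts, from 0 (fully open) to 255 (shut), then the shift along the tool's x, y, z in mm, then the turn, a rotation vector about the tool's x, y, z in rad. In form: [fingers, x, y, z, wx, wy, wz, fingers, x, y, z, wx, wy, wz, ...]. A call has 1 to 5 rows; each row shifts and turns the pose as measured when the row begins, along the tool's axes as they then stand; what a row does not reach is not made up. A row lasts 1/12 s, in which the tool goes at most 41.7 mm and 7.16 degrees, less where a joint would pass 70% of its speed; a pose out of reach is approached as far as the arm can. A call is refused whole if a number of a shift passes 41.7 or a number of a turn 0.125, either way. A call with a gripper value outside its range is refused whole. The fingers move at their own pace and stop on an object; FORCE is the grip in N (left out, the last holds). Time passes only in rows, so rows that do not move let the fingers close. It gives the time, the measured TCP pose, the force and the opening at its end, in the units of the state.
- env.observe(): the state, without advancing time (a new reading comes with each control period).
- env.read_camera(name): name is "side" or "top" or "wrist"; returns a dict with "image" (400x640x3 uint8, blue, green, red), "depth" (400x640 float32, m along the optical axis (not along the pixel's ray), 0 where there is no reading), "fx", "fy", "cx", "cy" (pixels), "dist" ([k1, k2, p1, p2, k3] as OpenCV has them; the pictures are not rectified), "T" (4x4, takes a point from camera to world coordinates); the wrist camera has in their place "hand_eye" (4x4, takes a point from camera to tool coordinates, whose origin is the TCP and whose axes are the flange's). Camera axes: x right, y down, z forward; pixel columns grow to the right and rows downward; lengths in m; the calibration is good to about 2 mm. A picture is of the moment at which its call begins: read the wrist's pose just before it.
- env.close_job(): hands the job in, once; it reports no verdict.
Trained networks look in the newest picture that a camera, given by its name, has taken for a name from the list of things; names that differ only in an ending like _2 or _b are one class to them, and where a whole thing is asked for, a point or a joint stands for the part that bears it (a point fixed in the world has none). Each returns a list of dicts, best first, with "p" (0 to 1); they miss things now and then, are a little off and sometimes report something else, mostly with a low value. They report only what shows in the picture. A call takes as long as a camera call.
- env.cut_out(thing, camera): "mask" (400x640 bool, what is visible of it) and "rect" ([left, top, width, height] in pixels, round what is visible of it).
- env.pinpoint(thing, camera): "at" ([row, column] in pixels: a listed point, or the origin of a listed thing).
The state is a dict: "t": time; "q": joint angles; "joint_vel": joint speeds; "joint_torque": joint torques, N m; "position": TCP position; "tcp_rot": TCP orientation; "contact_force": force on the tool from outside, world axes, zero at the start; "moment": the same for the moment, N m; "finger_gap": finger opening in m.
Only numpy, scipy, OpenCV 4.12 (cv2) and the standard library are available. Lean on these libraries where they do the work, as an engineer would, in place of code of your own. Each camera call takes 0.05 s, during which the arm holds its last target.

## Working session

There is one attempt and no reset: what is moved stays moved. The work goes in short steps, Python scripts to look and compute and a shell command to move; the robot and the scene stay as the last step left them, time stands still between calls to the robot, and variables do not carry over. Pictures are saved under pics/ and viewed, and the job is handed in when it is done.

```bash
mkdir -p pics; ls
python3 - <<'E'
from plant import env
import cv2,numpy as np
s=env.observe(); print({k:np.round(v,3) for k,v in s.items()})
for n in ("top","side"):
    c=env.read_camera(n); cv2.imwrite(f"pics/{n}0.png",c["image"]); print(n,c["fx"],c["cx"],c["dist"],np.round(c["T"],3).tolist())
    for th in ("lid_lip","lid_hinge","caddy","globe_a_mid","changer_mid","fuse_mid"):
        for d in env.pinpoint(th,n)[:3]:
            print(th,d)
E
```

```text
pics
{'t': np.float64(0.0), 'q': array([ 1.251,  0.399,  0.045,  1.538, -0.019,  1.207, -0.051]), 'joint_vel': array([-0.001, -0.   ,  0.001,  0.   ,  0.001, -0.001,  0.   ]), 'joint_torque': array([ 1.0000e-03, -4.7512e+01,  1.3650e+00, -2.5422e+01,  1.2000e-02,
        9.0000e-03,  0.0000e+00]), 'position': array([ 0.142, -0.634,  0.23 ]), 'tcp_rot': array([-0.001,  0.994,  0.11 , -0.   ]), 'contact_force': array([-0.502,  0.363,  1.136]), 'moment': array([-0.002, -0.035, -0.014]), 'finger_gap': np.float64(0.086)}
top 399.139589094664 320.53688011780713 [-0.0315598  0.         0.         0.         0.       ] [[-0.002, -0.993, 0.118, 0.497], [-1.0, 0.002, 0.003, 0.175], [-0.003, -0.118, -0.993, 0.792], [0.0, 0.0, 0.0, 1.0]]
lid_lip {'at': [201.9, 439.8], 'p': 0.78}
lid_hinge {'at': [129.6, 482.6], 'p': 0.48}
caddy {'at': [201.7, 384.8], 'p': 0.62}
globe_a_mid {'at': [292.6, 435.0], 'p': 0.84}
changer_mid {'at': [178.5, 265.6], 'p': 0.96}
fuse_mid {'at': [104.1, 385.6], 'p': 0.6}
side 436.0307757726164 312.4328663772083 [-0.06968599  0.          0.          0.          0.        ] [[0.868, -0.34, 0.362, 0.226], [-0.496, -0.625, 0.603, -0.454], [0.021, -0.703, -0.711, 0.802], [0.0, 0.0, 0.0, 1.0]]
lid_lip {'at': [269.5, 353.9], 'p': 0.66}
caddy {'at': [257.0, 332.9], 'p': 0.79}
globe_a_mid {'at': [306.4, 275.5], 'p': 0.97}
changer_mid {'at': [182.2, 296.6], 'p': 0.9}
fuse_mid {'at': [223.2, 398.1], 'p': 0.43}
```

View pics/top0.png

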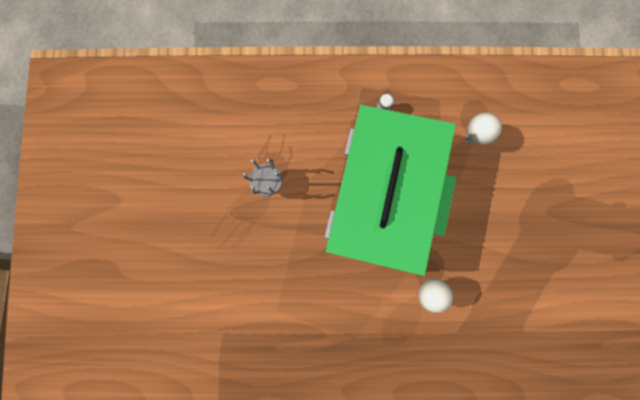

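View pics/side0.png

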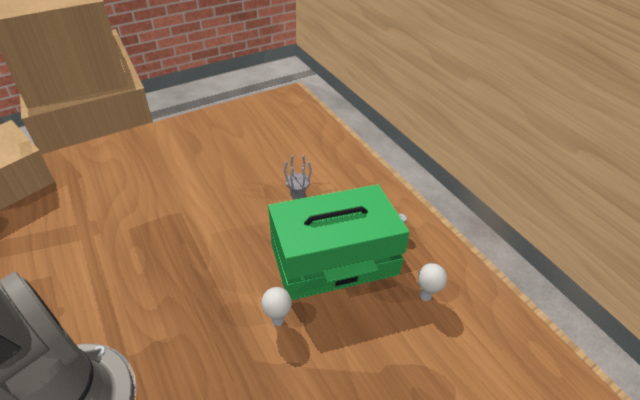

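```bash
cat > h.py <<'E'
import numpy as np,cv2
from plant import env
from scipy.spatial.transform import Rotation as R
def K(c): return np.array([[c["fx"],0,c["cx"]],[0,c["fy"],c["cy"]],[0,0,1.]])
def rays(c,uv):
    p=cv2.undistortPoints(np.asarray(uv,float).reshape(-1,1,2),K(c),np.array(c["dist"])).reshape(-1,2)
    return np.c_[p,np.ones(len(p))]
def T_of(c,s=None):
    if "T" in c: return np.array(c["T"])
    M=np.eye(4); q=s["tcp_rot"]; M[:3,:3]=R.from_quat([q[1],q[2],q[3],q[0]]).as_matrix(); M[:3,3]=s["position"]
    return M@np.array(c["hand_eye"])
def cloud(c,s=None):
    v,u=np.mgrid[0:400,0:640]; r=rays(c,np.c_[u.ravel(),v.ravel()]); d=c["depth"].ravel()
    P=r*d[:,None]; T=T_of(c,s); P=P@T[:3,:3].T+T[:3,3]; P[d==0]=np.nan
    return P.reshape(400,640,3)
def proj(c,P,s=None):
    T=np.linalg.inv(T_of(c,s)); P=np.atleast_2d(P)@T[:3,:3].T+T[:3,3]
    return cv2.projectPoints(P,np.zeros(3),np.zeros(3),K(c),np.array(c["dist"]))[0].reshape(-1,2)
def green(im):
    b,g,r=[im[...,i].astype(int) for i in range(3)]
    return (g>b+30)&(g>r+30)
E
python3 - <<'E'
from h import *
for n in ("top","side"):
    c=env.read_camera(n); P=cloud(c); g=green(c["image"])&np.isfinite(P[...,0])
    G=P[g]; print(n,len(G),"z pct",np.percentile(G[:,2],[1,10,50,90,99]).round(4))
    top=G[(G[:,2]>0.11)]; 
    A=np.c_[top[:,:2],np.ones(len(top))]; co=np.linalg.lstsq(A,top[:,2],rcond=None)[0]; print("plane",co.round(4))
    r=cv2.minAreaRect((top[:,:2]*1000).astype(np.float32)); print("rect",r, cv2.boxPoints(r).round(0).tolist())
    low=G[(G[:,2]>0.05)&(G[:,2]<0.085)]
    for th in ("globe_a_mid","changer_mid","fuse_mid"):
        for d in env.cut_out(th,n)[:3]:
            m=d["mask"]; Q=P[m]; Q=Q[np.isfinite(Q[:,0])]
            if len(Q): print(th,d["p"],d["rect"],np.median(Q,0).round(3),np.percentile(Q[:,2],[3,97]).round(3))
    d=env.cut_out("lid_lip",n)
    for e in d[:2]: print("lip",e["p"],e["rect"])
E
```

```text
top 15496 z pct [0.0829 0.1277 0.134  0.14   0.1427]
plane [-0.0211 -0.0831  0.1517]
rect ((593.0748901367188, 58.65069580078125), (165.39369201660156, 260.7169189453125), 76.37954711914062) [[447.0, 9.0], [700.0, -52.0], [739.0, 108.0], [486.0, 170.0]]
globe_a_mid 0.86 [419.6, 279.5, 33.4, 37.2] [ 0.409 -0.021  0.089] [0.07  0.097]
changer_mid 0.68 [244.5, 160.7, 37.2, 36.7] [0.618 0.283 0.051] [0.001 0.113]
fuse_mid 0.71 [377.8, 93.6, 15.8, 17.3] [0.772 0.052 0.05 ] [0.011 0.053]
lip 0.76 [325.2, 104.4, 133.8, 171.9]
side 11493 z pct [0.0042 0.0357 0.1308 0.1404 0.1435]
plane [-0.0003 -0.0185  0.135 ]
rect ((592.0625, 57.599876403808594), (169.34129333496094, 260.884765625), 76.30207824707031) [[445.0, 6.0], [699.0, -56.0], [739.0, 109.0], [485.0, 171.0]]
globe_a_mid 0.58 [260.7, 287.0, 31.0, 40.2] [ 0.4   -0.039  0.086] [0.012 0.097]
changer_mid 0.55 [284.7, 155.6, 28.0, 44.0] [0.618 0.269 0.052] [0.005 0.114]
lip 0.74 [270.5, 184.1, 137.1, 98.7]
```

```bash
cat >> h.py <<'E'
YAW=np.deg2rad(76.4); C0=np.array([0.592,0.0535,0]); 
CX=np.array([np.cos(YAW),np.sin(YAW),0]); CY=np.array([-np.sin(YAW),np.cos(YAW),0])
M=np.c_[CX,CY,[0,0,1]]
def w2c(P): return (np.atleast_2d(P)-C0)@M
def c2w(P): return np.atleast_2d(P)@M.T+C0
def Rt(th):
    z=-np.cos(th)*np.array([0,0,1])+np.sin(th)*CX; x=-CY; return np.c_[x,np.cross(z,x),z]
def rows(pc,th,n=None,show=True):
    """steps to TCP at caddy pc (m), tilt th deg"""
    s=env.observe(); q=s["tcp_rot"]; R0=R.from_quat([q[1],q[2],q[3],q[0]]); p0=s["position"]
    R1=R.from_matrix(Rt(np.deg2rad(th))); p1=c2w(pc)[0]
    rv=(R0.inv()*R1).as_rotvec(); d=p1-p0
    k=int(np.ceil(max(np.linalg.norm(d)/.040,np.linalg.norm(rv)/.12))) if n is None else n
    k=max(k,1)
    print("tcp caddy mm",(w2c(p0)[0]*1000).round(1),"rows",k,"turn/row",(rv/k).round(3))
    for i in range(k):
        Ri=R0*R.from_rotvec(rv*i/k); print(i,(Ri.inv().apply(d/k)*1000).round(1))
E
python3 - <<'E'
from h import *
for n in ("top","side"):
    c=env.read_camera(n); P=cloud(c); im=c["image"]; g=green(im)&np.isfinite(P[...,0])
    G=w2c(P[g])*1000
    lip=G[(G[:,0]<-92)&(G[:,2]>60)&(G[:,2]<100)]
    print(n,"lip",len(lip),np.percentile(lip,[2,50,98],axis=0).round(1))
    top=G[(G[:,2]>115)&(abs(G[:,0])<60)&(abs(G[:,1])<110)]; A=np.c_[top[:,:2],np.ones(len(top))]
    print("plane",np.linalg.lstsq(A,top[:,2],rcond=None)[0].round(3), "med",np.median(top,0).round(1))
    low=G[(G[:,2]>8)&(G[:,2]<50)]
    if len(low)>50: print("tray",np.percentile(low,[1,50,99],axis=0).round(1))
    # white globes
    w=(im.min(2)>165)&(P[...,2]>0.03)&np.isfinite(P[...,0]); k,l,st,ce=cv2.connectedComponentsWithStats(w.astype(np.uint8))
    for i in range(1,k):
        if st[i,4]>60:
            Q=P[l==i]; print("white",ce[i].round(),np.mean(Q[Q[:,2]>np.nanpercentile(Q[:,2],50)],0).round(3),(w2c(np.mean(Q,0))*1000).round())
rows([-.18,0,.12],40)
E
```

```text
top lip 639 [[-110.3  -51.    81.4]
 [-101.3    2.6   84.1]
 [ -92.6   53.2   86.8]]
plane [-8.60000e-02  1.00000e-03  1.34799e+02] med [ -3.8   3.3 134.9]
white [386. 100.] [0.773 0.05  0.051] [[  40. -178.   50.]]
white [484. 126.] [ 0.712 -0.128  0.094] [[-143. -156.   90.]]
white [349. 141.] [0.69  0.123 0.061] [[ 91. -79.  60.]]
white [329. 224.] [0.533 0.161 0.062] [[91. 82. 61.]]
white [434. 297.] [ 0.407 -0.026  0.095] [[-114.  163.   89.]]
side lip 478 [[-112.2  -51.7   80.8]
 [-103.7    2.    84.8]
 [ -92.8   54.6   87.4]]
plane [-8.10000e-02 -0.00000e+00  1.36082e+02] med [ -8.4   4.9 136.6]
tray [[ -84.6 -126.1    8.4]
 [ -82.1   49.3   27.5]
 [  62.3  131.2   49.3]]
white [432. 273.] [ 0.709 -0.131  0.095] [[-154. -153.   91.]]
white [274. 298.] [ 0.405 -0.028  0.095] [[-126.  166.   92.]]
tcp caddy mm [-774.2  275.3  231.4] rows 17 turn/row [0.04  0.009 0.026]
0 [ 30.  -24.2   6.5]
1 [ 29.3 -24.7   7.8]
2 [ 28.6 -25.1   9.1]
3 [ 27.8 -25.4  10.4]
4 [ 27.1 -25.7  11.7]
5 [ 26.3 -25.9  12.9]
6 [ 25.5 -26.   14.2]
7 [ 24.7 -26.   15.5]
8 [ 23.8 -26.   16.8]
9 [ 23.  -25.9  18.1]
10 [ 22.2 -25.7  19.3]
11 [ 21.3 -25.5  20.6]
12 [ 20.5 -25.2  21.8]
13 [ 19.6 -24.8  23. ]
14 [ 18.7 -24.3  24.1]
15 [ 17.9 -23.8  25.3]
16 [ 17.  -23.2  26.4]
```

```bash
python3 -m pendant '[255,30,-24,6.5,0.04,0.009,0.026,255,29,-25,8,0.04,0.009,0.026,255,28,-25,9,0.04,0.009,0.026,255,28,-25,10,0.04,0.009,0.026,255,27,-26,12,0.04,0.009,0.026]' 30; python3 -m pendant '[255,26,-26,13,0.04,0.009,0.026,255,25,-26,14,0.04,0.009,0.026,255,25,-26,15,0.04,0.009,0.026,255,24,-26,17,0.04,0.009,0.026,255,23,-26,18,0.04,0.009,0.026]'; python3 -c "
from h import *
rows([-.18,0,.12],40)
print(env.observe()['q'].round(2))"
```

```text
t: 1.72
position: [0.2572, -0.4873, 0.1992]
tcp_rot: [-0.1, 0.994, 0.033, 0.01]
contact_force: [0.7, 0.2, 0.2]
finger_gap: 0.0253
t: 2.13
position: [0.3864, -0.3334, 0.1658]
tcp_rot: [-0.203, 0.978, -0.037, 0.024]
contact_force: [0.4, -0.7, -0.6]
finger_gap: 0.0002
tcp caddy mm [-424.4  108.9  165.8] rows 7 turn/row [0.041 0.008 0.021]
0 [ 20.6 -26.6  19.4]
1 [ 19.8 -26.2  20.6]
2 [ 19.1 -25.7  21.8]
3 [ 18.4 -25.2  23. ]
4 [ 17.7 -24.6  24.2]
5 [ 17.  -24.   25.3]
6 [ 16.3 -23.3  26.4]
[ 0.92  0.38 -0.1   1.78 -0.3   1.26 -0.7 ]
```

```bash
python3 -m pendant '[255,21,-27,19,0.04,0.008,0.021,255,20,-26,21,0.04,0.008,0.021,255,19,-26,22,0.04,0.008,0.021,255,18,-25,23,0.04,0.008,0.021]'; python3 -m pendant '[255,18,-25,24,0.04,0.008,0.021,255,17,-24,25,0.04,0.008,0.021,255,16,-23,26,0.04,0.008,0.021]'; python3 -c "
from h import *
rows([-.13,0,.045],40)
s=env.observe();print(s['q'].round(2))
c=env.read_camera('wrist');cv2.imwrite('pics/w1.png',c['image'])
c=env.read_camera('side');cv2.imwrite('pics/s1.png',c['image'])"
```

```text
t: 2.47
position: [0.4854, -0.2071, 0.1397]
tcp_rot: [-0.282, 0.955, -0.081, 0.035]
contact_force: [0.1, -0.5, -0.6]
finger_gap: 0.0002
t: 2.72
position: [0.5597, -0.1136, 0.121]
tcp_rot: [-0.341, 0.932, -0.115, 0.044]
contact_force: [0.7, -0.2, -0.2]
finger_gap: 0.0001
tcp caddy mm [-170.    -7.9  121. ] rows 3 turn/row [-0.001 -0.003 -0.001]
0 [-2.9  6.2 27.9]
1 [-2.8  6.1 27.9]
2 [-2.7  6.1 27.9]
[ 0.71  0.53 -0.27  1.82 -0.64  1.07 -0.97]
```

View pics/w1.png

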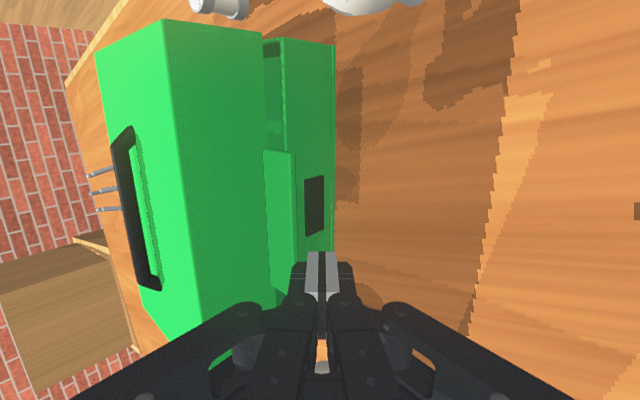

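View pics/s1.png

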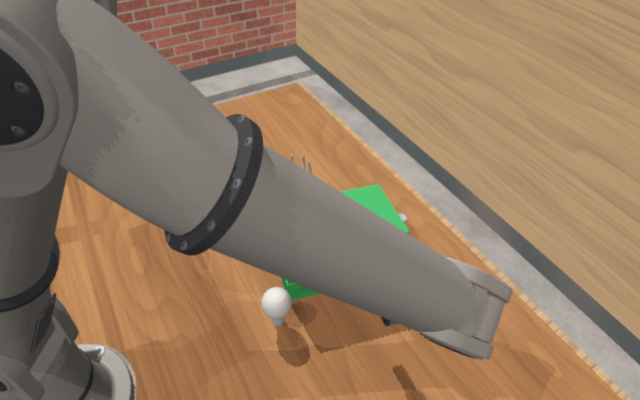

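```bash
python3 -m pendant '[255,-3,6,28,0,-0.003,0,255,-3,6,28,0,-0.003,0,255,-3,6,28,0,-0.003,0]'
python3 - <<'E'
from h import *
rows([-.107,0,.045],40,1)
a=np.deg2rad(40); ax=np.array([np.sin(a),-np.cos(a)]); up=np.array([np.cos(a),np.sin(a)])
prev=np.array([-107,45.])
for d in list(range(5,80,6))+[77.35]:
    f=np.deg2rad(d); 
    if d<=50: Q=np.array([82.5-195*np.cos(f),62+195*np.sin(f)])+ax*(28-16*d/50)
    else: Q=np.array([82.5-183*np.cos(f),62+183*np.sin(f)])
    T=Q-14.5*up; dd=T-prev; prev=T
    print(d,T.round(1),"tool y,z:",(-up@dd).round(1),(ax@dd).round(1))
E
```

```text
t: 3.07
position: [0.5665, -0.0713, 0.0468]
tcp_rot: [-0.339, 0.933, -0.108, 0.044]
contact_force: [0.6, 0.1, -1.1]
finger_gap: 0.0002
tcp caddy mm [-127.3   -4.5   46.8] rows 1 turn/row [-0.    -0.005  0.009]
0 [ -4.5 -14.4  14.5]
5 [-105.9   49.5] tool y,z: -3.7 -2.7
11 [-104.3   71.1] tool y,z: -15.2 -15.6
17 [-100.6   92.4] tool y,z: -16.5 -13.9
23 [-94.8 113.1] tool y,z: -17.7 -12.1
29 [-87.1 132.9] tool y,z: -18.6 -10.2
35 [-77.5 151.7] tool y,z: -19.4 -8.2
41 [-66.2 169.2] tool y,z: -20.0 -6.2
47 [-53.3 185.4] tool y,z: -20.3 -4.1
53 [-38.7 198.8] tool y,z: -19.8 -1.0
59 [-22.9 209.5] tool y,z: -19.1 2.0
65 [ -5.9 218.5] tool y,z: -18.7 4.0
71 [ 11.8 225.7] tool y,z: -18.2 5.9
77 [ 30.2 231. ] tool y,z: -17.5 7.8
77.35 [ 31.3 231.2] tool y,z: -1.0 0.5
```

```bash
python3 -m pendant '[255,-4,-7,7,0,0,0.004,255,0,-7,7,0,0,0.004,255,0,-4,-3,0,0,0,255,0,-7,-8,0,0,0,255,0,-8,-8,0,0,0]';  python3 -c "
from h import *
s=env.observe();print((w2c(s['position'])*1000).round(1),s['contact_force'].round(1))
c=env.read_camera('wrist');cv2.imwrite('pics/w2.png',c['image'])"
```

```text
t: 3.48
position: [0.5635, -0.0467, 0.0697]
tcp_rot: [-0.34, 0.933, -0.113, 0.038]
contact_force: [0.2, -0.7, -2.4]
finger_gap: 0.0001
[[-104.1    4.1   69.7]] [ 0.2 -0.7 -2.4]
```

View pics/w2.png

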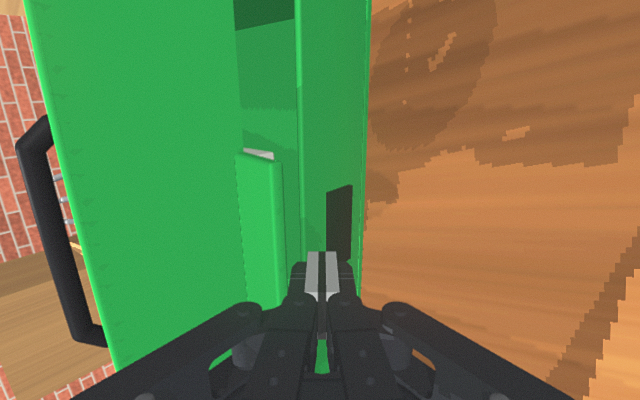

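```bash
python3 -m pendant '[255,0,-8,-7,0,0,0,255,0,-8.5,-7,0,0,0,255,0,-9,-6,0,0,0,255,0,-9,-6,0,0,0,255,0,-9,-5,0,0,0]'; python3 -m pendant '[255,0,-9,-5,0,0,0,255,0,-10,-4,0,0,0,255,0,-10,-4,0,0,0,255,0,-10,-3,0,0,0,255,0,-10,-3,0,0,0]';  python3 -c "
from h import *
s=env.observe();print((w2c(s['position'])*1000).round(1),s['contact_force'].round(1))
c=env.read_camera('wrist');cv2.imwrite('pics/w3.png',c['image'])"
```

```text
t: 3.95
position: [0.5693, -0.038, 0.1314]
tcp_rot: [-0.336, 0.934, -0.114, 0.043]
contact_force: [-0.1, -1.3, -2.3]
finger_gap: -0.0
t: 4.37
position: [0.5763, -0.0107, 0.1837]
tcp_rot: [-0.336, 0.934, -0.114, 0.044]
contact_force: [0.5, 0.1, -2.7]
finger_gap: 0.0001
[[-66.1   0.2 183.7]] [ 0.5  0.1 -2.7]
```

View pics/w3.png

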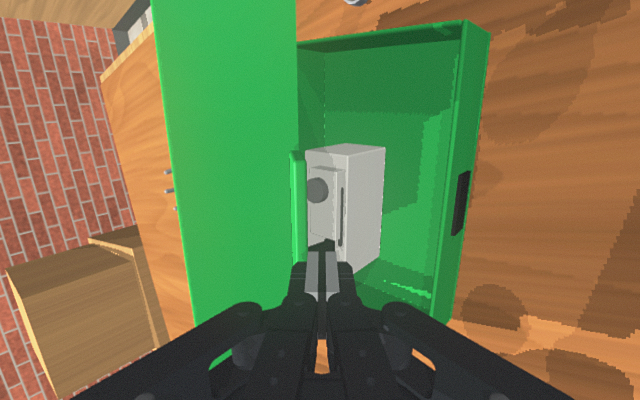

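```bash
python3 -m pendant '[255,0,-10,1,0,0,0,255,0,-10,2,0,0,0,255,0,-10,2,0,0,0,255,0,-10,1,0,0,0,255,0,-10,2,0,0,0]'; python3 -m pendant '[255,0,-10,2,0,0,0,255,0,-9,2,0,0,0,255,0,-9,3,0,0,0]';  python3 -c "
from h import *
s=env.observe();print((w2c(s['position'])*1000).round(1),s['contact_force'].round(1))
c=env.read_camera('wrist');cv2.imwrite('pics/w4.png',c['image'])
rows([.0258,0,.230],40)"
```

```text
t: 4.83
position: [0.5869, 0.029, 0.2164]
tcp_rot: [-0.334, 0.934, -0.115, 0.045]
contact_force: [-3.2, -4.1, 4.4]
finger_gap: 0.0001
t: 5.08
position: [0.5939, 0.0573, 0.2314]
tcp_rot: [-0.335, 0.934, -0.115, 0.045]
contact_force: [-2.3, -2.6, 3.5]
finger_gap: 0.0001
[[  4.2  -0.9 231.4]] [-2.3 -2.6  3.5]
tcp caddy mm [  7.2  -0.8 232.7] rows 1 turn/row [ 0.006 -0.012  0.001]
0 [ -0.9 -12.6  14. ]
```

View pics/w4.png

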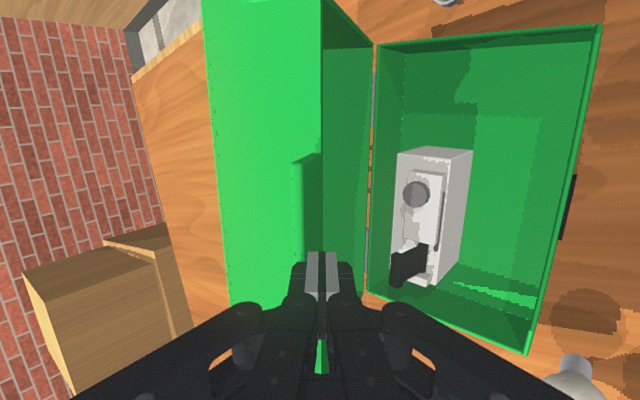

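```bash
python3 -m pendant '[255,0,-9,3,0,0,0,255,0,-8,4,0,0,0]';  python3 -m pendant '[255,0,-6,4,0,0,0]'; python3 -c "
from h import *
s=env.observe();print((w2c(s['position'])*1000).round(1),s['contact_force'].round(1))
c=env.read_camera('wrist');cv2.imwrite('pics/w5.png',c['image'])
c=env.read_camera('top');cv2.imwrite('pics/t5.png',c['image'])
"
```

```text
t: 5.3
position: [0.599, 0.0783, 0.2385]
tcp_rot: [-0.336, 0.934, -0.113, 0.046]
contact_force: [-1.5, -2.6, 6.0]
finger_gap: -0.0
t: 5.38
position: [0.6012, 0.0869, 0.2405]
tcp_rot: [-0.337, 0.933, -0.113, 0.046]
contact_force: [-1.8, -1.7, 7.4]
finger_gap: -0.0003
[[ 34.6  -1.1 240.5]] [-1.8 -1.7  7.4]
```

View pics/w5.png

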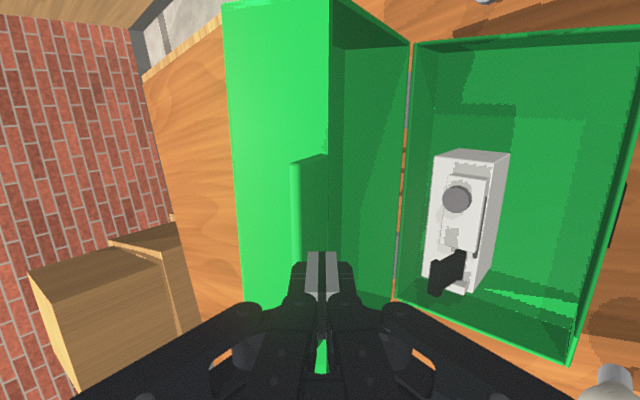

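View pics/t5.png

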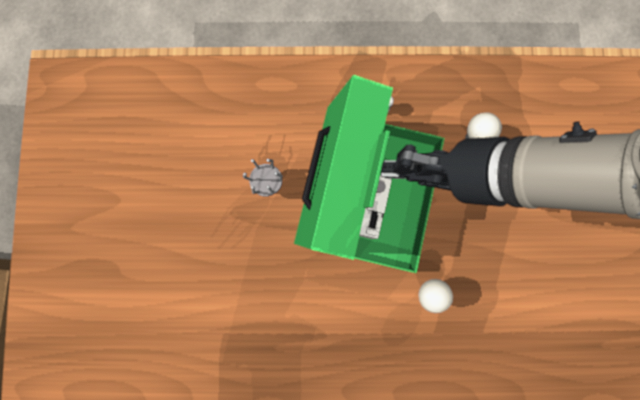

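```bash
cat >> h.py <<'E'
def lidang():
    for n in ("top","side"):
        c=env.read_camera(n); P=cloud(c); g=green(c["image"])&np.isfinite(P[...,0]); G=w2c(P[g])*1000
        # dome top plane: 65 mm from hinge along lid normal. find outer face points in xz above z 130, side-on
        for name,sel in (("band",(G[:,2]>90)&(abs(G[:,1])<125)),):
            Q=G[sel][:,[0,2]]-[82.5,62]
            # lid frame for hypotheses: u along rim (from hinge to lip), n outward(dome top)
            best=[]
            for d in np.arange(40,84,.25):
                f=np.deg2rad(d); u=Q@np.array([-np.cos(f),np.sin(f)]); nn=Q@np.array([np.sin(f),np.cos(f)])
                # faces: n=65 (top), u=165 (front), 
                best.append((np.sum(np.minimum(abs(nn-65),abs(u-165))<2.5),d))
            best.sort(reverse=True); print(n,len(Q),best[:4])
E
python3 - <<'E'
from h import *
lidang()
rows([.012,0,.232],40,1)
E
```

```text
top 10270 [(np.int64(9339), np.float64(77.0)), (np.int64(9337), np.float64(76.75)), (np.int64(9334), np.float64(77.25)), (np.int64(9313), np.float64(77.5))]
side 2758 [(np.int64(2091), np.float64(74.5)), (np.int64(2082), np.float64(74.75)), (np.int64(2077), np.float64(74.25)), (np.int64(2074), np.float64(75.0))]
tcp caddy mm [ 34.2  -0.8 239.5] rows 1 turn/row [ 0.005 -0.011  0.001]
0 [-0.8 21.8 -8.4]
```

```bash
python3 -m pendant '[255,0,12,-10,0,0,0,255,0,9,10,0,0,0,255,0,0,0,0,0,0,0]';  python3 -m pendant '[255,0,-5,4,0,0,0,255,0,-5,4,0,0,0]'; python3 -m pendant '[255,0,-4,3,0,0,0]'; python3 -c "
from h import *
s=env.observe();print((w2c(s['position'])*1000).round(1),s['contact_force'].round(1))
"
```

```text
t: 5.75
position: [0.6035, 0.0875, 0.2365]
tcp_rot: [-0.33, 0.936, -0.117, 0.047]
contact_force: [-7.8, -18.8, 8.1]
finger_gap: -0.0002
t: 5.83
position: [0.6046, 0.0871, 0.2351]
tcp_rot: [-0.327, 0.936, -0.119, 0.047]
contact_force: [-4.1, -6.8, 3.8]
finger_gap: -0.0002
[[ 35.6  -4.3 235.1]] [-4.1 -6.8  3.8]schema error: expected a multiple of 7 numbers
```

```bash
python3 -m pendant '[255,0,-7,6,0,0,0]'; python3 -m pendant '[255,0,-7,6,0,0,0]'; python3 -c "
from h import *
s=env.observe();print((w2c(s['position'])*1000).round(1),s['contact_force'].round(1))
"
```

```text
t: 5.92
position: [0.6068, 0.0876, 0.2326]
tcp_rot: [-0.322, 0.938, -0.122, 0.048]
contact_force: [-11.4, -24.8, 11.3]
finger_gap: 0.0002
t: 6.0
position: [0.6092, 0.0873, 0.2298]
tcp_rot: [-0.317, 0.939, -0.126, 0.049]
contact_force: [-9.0, -19.7, 7.9]
finger_gap: -0.0001
[[ 36.9  -8.7 229.8]] [ -9.  -19.7   7.9]
```

```bash
python3 -m pendant '[255,0,8,-6,0,0,0,255,0,15,-13,0,0,0,255,0,15,-13,0,0,0,255,0,15,-13,0,0,0]'
python3 - <<'E'
from h import *
lidang()
s=env.observe(); c=env.read_camera('wrist');cv2.imwrite('pics/w6.png',c['image']); P=cloud(c,s)
for th in ("button_top","lever_tip","lever_hinge","rcd"):
    for d in env.pinpoint(th,"wrist")[:2]:
        r,k=map(int,np.round(d["at"])); print(th,d,(w2c(P[r,k])*1000).round(1))
t=env.read_camera("top");Pt=cloud(t);cv2.imwrite('pics/t6.png',t['image'])
for th in ("button_top","lever_tip","rcd"):
    for d in env.pinpoint(th,"top")[:2]:
        r,k=map(int,np.round(d["at"])); print("top",th,d,(w2c(Pt[r,k])*1000).round(1))
print((w2c(s['position'])*1000).round(1),s['contact_force'].round(1))
E
```

```text
t: 6.33
position: [0.588, 0.0209, 0.2307]
tcp_rot: [-0.317, 0.939, -0.125, 0.046]
contact_force: [0.7, -0.4, -0.5]
finger_gap: 0.0001
top 10240 [(np.int64(9350), np.float64(77.0)), (np.int64(9342), np.float64(76.75)), (np.int64(9339), np.float64(77.25)), (np.int64(9315), np.float64(77.5))]
side 2662 [(np.int64(2014), np.float64(74.5)), (np.int64(2004), np.float64(74.25)), (np.int64(2003), np.float64(74.75)), (np.int64(1988), np.float64(74.0))]
button_top {'at': [196.8, 361.2], 'p': 0.8} [[23.4  1.4 92.9]]
lever_tip {'at': [264.2, 348.3], 'p': 0.91} [[-51.1 -10.7 230.2]]
lever_hinge {'at': [250.6, 377.3], 'p': 0.87} [[12.2 57.8 80.4]]
rcd {'at': [202.5, 398.0], 'p': 0.61} [[ 0.5 10.4 62. ]]
top button_top {'at': [186.7, 377.1], 'p': 0.59} [[ 40.2  26.8 250.6]]
top lever_tip {'at': [219.9, 371.4], 'p': 0.58} [[ 24.   60.8 115.6]]
top rcd {'at': [204.8, 367.9], 'p': 0.67} [[ 46.8  53.8 250.6]]
top rcd {'at': [170.5, 375.9], 'p': 0.57} [[ 46.4   3.4 247.9]]
[[-36.6  -5.3 230.1]] [-0.2 -0.3 -1. ]
```

View pics/w6.png

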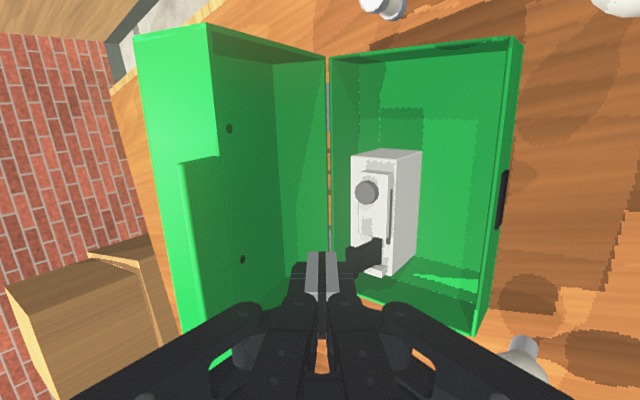

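View pics/t6.png

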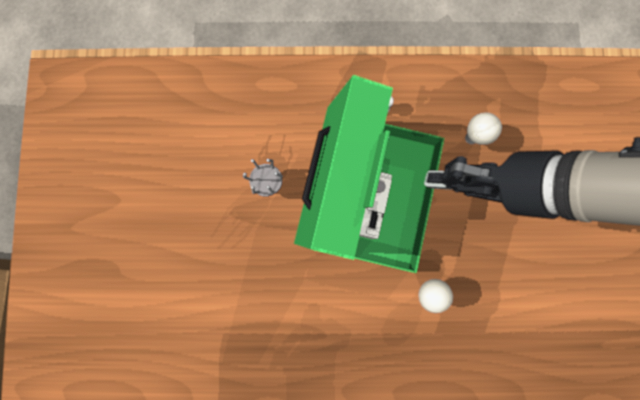

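```bash
cat >> h.py <<'E'
def btn(tag):
    s=env.observe(); c=env.read_camera('wrist');cv2.imwrite(f'pics/w{tag}.png',c['image']); P=cloud(c,s)
    for th in ("button_top","lever_tip"):
        for d in env.cut_out(th,"wrist")[:1]:
            m=d["mask"]; Q=w2c(P[m])*1000; Q=Q[np.isfinite(Q[:,0])]; print(th,d["p"],d["rect"],m.sum(),np.percentile(Q,[3,25,50,75,97],axis=0).round(1).tolist())
        for d in env.pinpoint(th,"wrist")[:1]:
            # intersect with z=92 plane
            r,k=d["at"]; T=T_of(c,s); v=T[:3,:3]@rays(c,[[k,r]])[0]; o=T[:3,3]
            for z in ((.092,) if th=="button_top" else (.115,.086)): print(th,d,z,(w2c(o+v*(z-o[2])/v[2])*1000).round(1))
    return c,s,P
E
python3 -c "
from h import *
btn('7')
rows([.028,.001,.118],40)"
```

```text
button_top 0.61 [357.3, 180.2, 25.5, 21.8] 488 [[10.3, -12.8, 84.2], [14.2, -8.3, 91.1], [18.9, -3.5, 91.8], [24.1, 1.3, 92.4], [30.5, 7.1, 93.1]]
button_top {'at': [192.1, 366.9], 'p': 0.56} 0.092 [[24.  -2.2 92. ]]
lever_tip 0.61 [350.2, 189.9, 50.3, 86.7] 1158 [[1.1, 14.6, 74.8], [12.6, 47.5, 82.1], [15.8, 54.3, 97.7], [17.8, 62.6, 112.7], [25.0, 70.9, 116.2]]
lever_tip {'at': [264.9, 354.6], 'p': 0.75} 0.115 [[ 22.1  61.2 115. ]]
lever_tip {'at': [264.9, 354.6], 'p': 0.75} 0.086 [[39.9 79.1 86. ]]
tcp caddy mm [-32.3  -4.6 231.4] rows 4 turn/row [ 0.012 -0.007 -0.005]
0 [-2.1  5.2 31.6]
1 [-1.9  5.6 31.6]
2 [-1.8  6.  31.5]
3 [-1.6  6.3 31.5]
```

```bash
python3 -m pendant '[255,-1,5,31.5,0.012,-0.007,-0.005,255,-1,5.5,31.5,0.012,-0.007,-0.005,255,-1,6,31.5,0.012,-0.007,-0.005,255,-1,6,31.5,0.012,-0.007,-0.005,255,0,0,0,0,0,0]'; python3 -c "
from h import *
btn('8')
rows([.0275,-.002,.100],40,1)"
```

```text
t: 7.55
position: [0.6061, 0.0791, 0.1184]
tcp_rot: [-0.34, 0.933, -0.11, 0.046]
contact_force: [-0.7, 1.1, 0.3]
finger_gap: -0.0003
button_top 0.85 [348.0, 235.0, 40.5, 43.6] 1350 [[10.2, -13.1, 84.1], [14.0, -9.4, 90.7], [18.6, -4.6, 91.8], [23.7, 0.4, 92.3], [30.0, 6.8, 92.9]]
button_top {'at': [259.6, 364.2], 'p': 0.63} 0.092 [[21.4 -3.  92. ]]
lever_tip 0.65 [405.6, 257.1, 10.1, 45.8] 109 [[0.5, -4.6, 75.8], [0.8, -0.4, 76.6], [1.1, 4.2, 77.0], [1.4, 13.9, 77.6], [2.0, 22.1, 78.3]]
tcp caddy mm [ 24.9 -13.9 125.3] rows 1 turn/row [ 0.001 -0.024  0.009]
0 [-12.5  14.2  20.7]
```

View pics/w8.png

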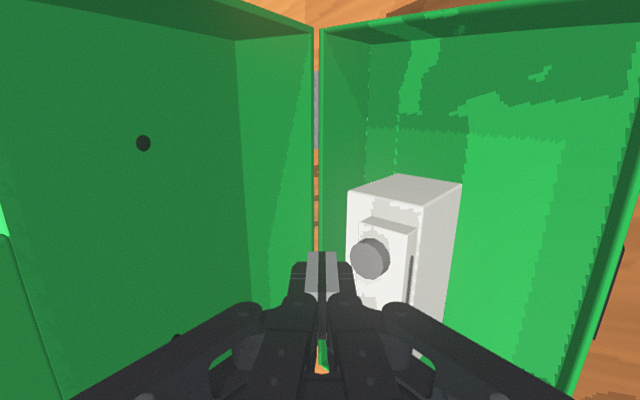

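```bash
python3 -c "
from h import *
s=env.observe();print(s['t'],(w2c(s['position'])*1000).round(1),s['contact_force'],s['joint_vel'].round(3))"; python3 -m pendant '[255,0,0,0,0,0,0]'; python3 -c "
from h import *
s=env.observe();print(s['t'],(w2c(s['position'])*1000).round(1),s['contact_force'],s['joint_vel'].round(3))
rows([.0275,-.002,.105],40,1)"
```

```text
7.8 [[ 24.9 -13.9 125.3]] [ 0.29894997 -0.28062265  0.54496998] [ 0.003 -0.007 -0.001  0.001 -0.001 -0.002  0.002]
t: 7.88
position: [0.6123, 0.0735, 0.1268]
tcp_rot: [-0.337, 0.933, -0.111, 0.054]
contact_force: [0.1, 0.0, -0.0]
finger_gap: -0.0
7.8833 [[ 24.2 -15.  126.8]] [ 0.08715381  0.04870503 -0.00331105] [ 0.009 -0.029  0.006 -0.025  0.001  0.004 -0.006]
tcp caddy mm [ 24.2 -15.  126.8] rows 1 turn/row [ 0.001 -0.026  0.01 ]
0 [-13.6  11.4  18.5]
```

```bash
python3 -m pendant '[255,-7,6,9,0,-0.013,0.005,255,-7,6,9,0,-0.013,0.005]'; python3 -c "
from h import *
s=env.observe();print(s['t'],(w2c(s['position'])*1000).round(1),s['contact_force'].round(1))
rows([.0275,-.0025,.094],40,1)"
```

```text
t: 8.05
position: [0.6032, 0.0769, 0.1088]
tcp_rot: [-0.338, 0.933, -0.111, 0.046]
contact_force: [-0.3, 0.1, -0.8]
finger_gap: -0.0001
8.05 [[ 25.3  -5.4 108.8]] [-0.3  0.1 -0.8]
tcp caddy mm [ 25.3  -5.4 108.8] rows 1 turn/row [ 0.002 -0.01   0.004]
0 [-3.1  7.8 12.7]
```

```bash
python3 -m pendant '[255,-2,3,5,0,-0.005,0.002,255,-1,3,5,0,-0.005,0.002,255,0,3,3,0,0,0]'; python3 -c "
from h import *
s=env.observe();print(s['t'],(w2c(s['position'])*1000).round(1),s['contact_force'].round(1))"; python3 -m pendant '[255,0,3,3.5,0,0,0]'; python3 -c "
from h import *
s=env.observe();print(s['t'],(w2c(s['position'])*1000).round(1),s['contact_force'].round(1))"
```

```text
t: 8.3
position: [0.599, 0.0793, 0.091]
tcp_rot: [-0.339, 0.933, -0.112, 0.039]
contact_force: [-0.4, -0.7, 5.1]
finger_gap: 0.0
8.3 [[26.7 -0.8 91. ]] [-0.4 -0.7  5.1]
t: 8.38
position: [0.5994, 0.0795, 0.0882]
tcp_rot: [-0.341, 0.933, -0.112, 0.038]
contact_force: [-13.7, -15.6, 38.8]
finger_gap: 0.0002
8.3833 [[27.  -1.1 88.2]] [-13.7 -15.6  38.8]
```

```bash
python3 -m pendant '[255,0,-4,-5,0,0,0,255,0,-8,-12,0,0,0,255,0,-4,-20,0,0,0,255,0,0,-25,0,0,0,255,0,0,-25,0,0,0]'; python3 -c "
from h import *
s=env.observe();print(s['t'],(w2c(s['position'])*1000).round(1),s['contact_force'].round(1))
btn('9')
c=env.read_camera('top');cv2.imwrite('pics/t9.png',c['image'])"
```

```text
t: 8.8
position: [0.5858, 0.0406, 0.1633]
tcp_rot: [-0.344, 0.932, -0.11, 0.031]
contact_force: [1.8, 0.3, 0.6]
finger_gap: 0.0002
8.8 [[-14.    2.9 163.3]] [1.8 0.3 0.6]
button_top 0.78 [339.3, 186.0, 28.6, 30.4] 772 [[10.2, -13.1, 84.3], [13.5, -8.7, 90.9], [18.3, -4.2, 91.8], [23.5, 0.7, 92.3], [30.0, 6.2, 93.0]]
button_top {'at': [204.9, 350.1], 'p': 0.95} 0.092 [[21.2 -1.1 92. ]]
lever_tip 0.6 [359.7, 258.4, 53.0, 46.1] 1597 [[-24.3, 44.9, 76.9], [-16.9, 48.1, 81.6], [-4.8, 54.3, 84.4], [6.6, 61.5, 87.0], [16.7, 70.4, 90.8]]
lever_tip {'at': [297.6, 405.2], 'p': 0.86} 0.115 [[-36.6  37.6 115. ]]
lever_tip {'at': [297.6, 405.2], 'p': 0.86} 0.086 [[-23.8  59.4  86. ]]
```

View pics/w9.png

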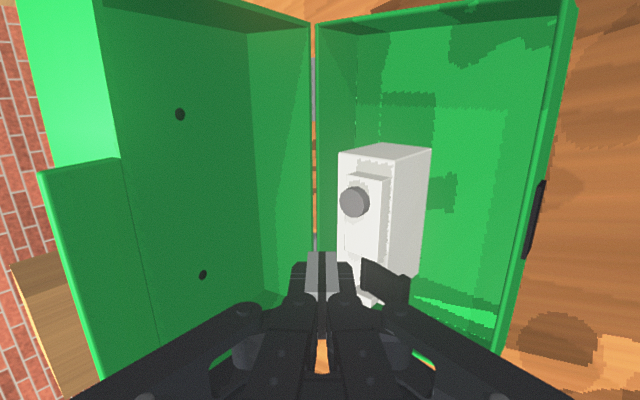

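View pics/t9.png

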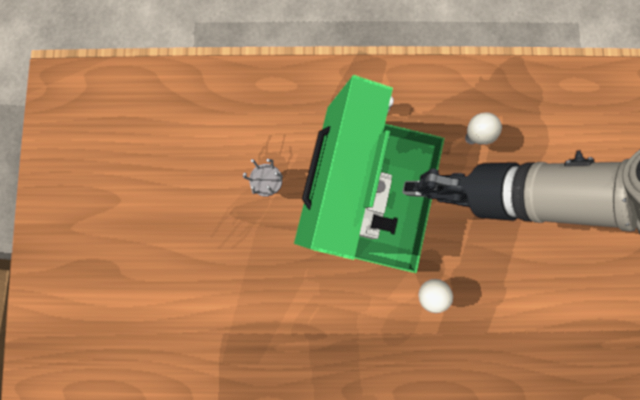

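```bash
python3 -c "
from h import *
c=env.read_camera('wrist');print(np.round(c['hand_eye'],3).tolist())
rows([-.062,.060,.110],40)"
```

```text
[[-0.002, -0.949, -0.314, 0.08], [1.0, -0.002, -0.001, -0.001], [0.001, -0.314, 0.949, -0.142], [0.0, 0.0, 0.0, 1.0]]
tcp caddy mm [-13.    3.3 162.1] rows 3 turn/row [-0.002  0.007 -0.002]
0 [-18.7  23.8   3. ]
1 [-18.8  23.7   2.9]
2 [-18.9  23.7   2.9]
```

```bash
python3 -m pendant '[255,-19,24,3,0,0.007,0,255,-19,24,3,0,0.007,0,255,-19,24,3,0,0.007,0,255,0,0,0,0,0,0]'; python3 -c "
from h import *
s=env.observe();print(s['t'],(w2c(s['position'])*1000).round(1),s['contact_force'].round(1))
rows([-.048,.060,.062],40)
c=env.read_camera('wrist');cv2.imwrite('pics/w10.png',c['image'])"
```

```text
t: 9.48
position: [0.516, 0.0122, 0.1055]
tcp_rot: [-0.345, 0.932, -0.109, 0.039]
contact_force: [-0.9, 0.4, -0.6]
finger_gap: 0.0001
9.4833 [[-58.   64.1 105.5]] [-0.9  0.4 -0.6]
tcp caddy mm [-58.   64.1 105.5] rows 2 turn/row [-0.005  0.002  0.001]
0 [ 2.1 10.4 19.8]
1 [ 2.1 10.3 19.8]
```

View pics/w10.png

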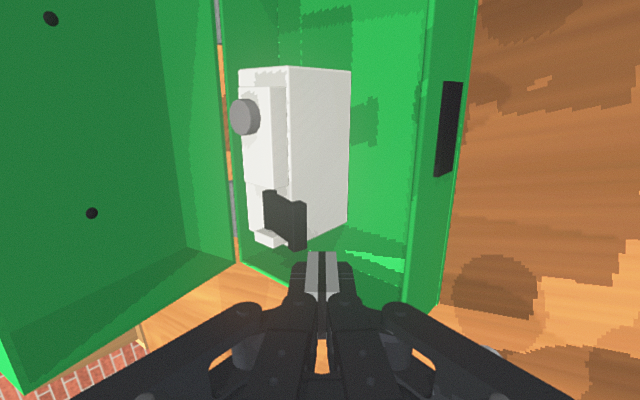

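```bash
python3 -m pendant '[255,2,10,20,-0.004,0,0,255,2,10,20,-0.004,0,0,255,0,0,0,0,0,0]'; python3 -c "
from h import *
s=env.observe();print(s['t'],(w2c(s['position'])*1000).round(1),s['contact_force'].round(1))
rows([-.025,.060,.062],40,2)
c=env.read_camera('wrist');cv2.imwrite('pics/w11.png',c['image'])"
```

```text
t: 9.78
position: [0.5276, 0.0251, 0.0636]
tcp_rot: [-0.342, 0.932, -0.108, 0.041]
contact_force: [-0.6, 0.8, -0.2]
finger_gap: 0.0001
9.7833 [[-42.8  56.   63.6]] [-0.6  0.8 -0.2]
tcp caddy mm [-42.8  56.   63.6] rows 2 turn/row [-0.003  0.001  0.003]
0 [-2.  -6.3  6.3]
1 [-2.  -6.3  6.3]
```

View pics/w11.png

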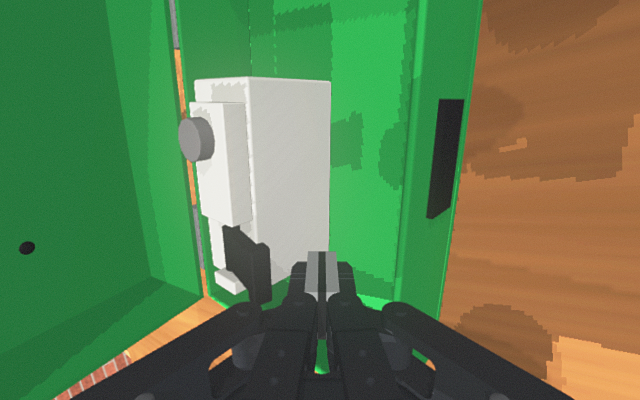

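```bash
python3 -m pendant '[255,-2,-7,7,0,0,0.003,255,-2,-7,7,0,0,0.003,255,0,0,0,0,0,0]'; python3 -m pendant '[255,0,-6,-7,0,0,0,255,0,-6,-7,0,0,0]';python3 -c "
from h import *
s=env.observe();print(s['t'],(w2c(s['position'])*1000).round(1),s['contact_force'].round(1))
rows([-.0188,.060,.0938],40,2)
c=env.read_camera('wrist');cv2.imwrite('pics/w12.png',c['image'])"
```

```text
t: 10.08
position: [0.5315, 0.0459, 0.0653]
tcp_rot: [-0.342, 0.932, -0.111, 0.043]
contact_force: [0.2, 0.7, 0.4]
finger_gap: 0.0
t: 10.25
position: [0.5307, 0.0479, 0.085]
tcp_rot: [-0.343, 0.932, -0.11, 0.042]
contact_force: [0.2, -0.2, 0.3]
finger_gap: 0.0001
10.25 [[-19.9  58.3  85. ]] [ 0.2 -0.2  0.3]
tcp caddy mm [-19.9  58.3  85. ] rows 2 turn/row [-0.003 -0.     0.001]
0 [-0.8 -3.3 -3. ]
1 [-0.9 -3.3 -3. ]
```

View pics/w12.png

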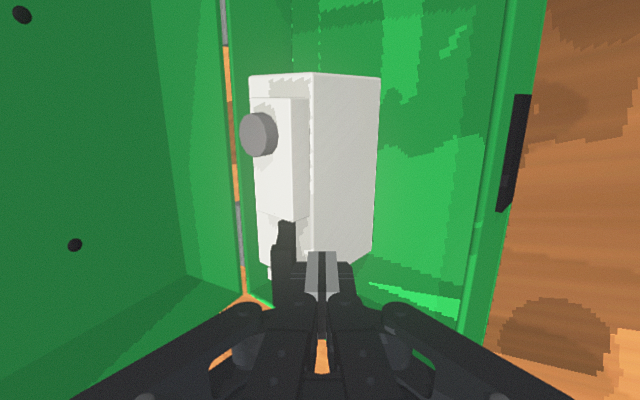

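Finger is under the lever (seen at 285,250) and it is rising. Continue the arc.

```bash
python3 -m pendant '[255,0,-4,-3,0,0,0,255,0,-4,-3,0,0,0,255,0,-6,0,0,0,0,255,0,-6,0.5,0,0,0,255,0,-4.5,1.5,0,0,0]';python3 -c "
from h import *
s=env.observe();print(s['t'],(w2c(s['position'])*1000).round(1),s['contact_force'].round(1))
rows([.007,.060,.105],40,3)
c=env.read_camera('wrist');cv2.imwrite('pics/w13.png',c['image'])"
```

```text
t: 10.72
position: [0.5371, 0.0627, 0.1103]
tcp_rot: [-0.341, 0.932, -0.11, 0.046]
contact_force: [0.3, 0.0, 0.0]
finger_gap: -0.0
10.7167 [[ -4.   55.5 110.3]] [0.3 0.  0. ]
tcp caddy mm [ -4.   55.5 110.3] rows 3 turn/row [-0.002 -0.003  0.002]
0 [-1.5 -1.6  3.7]
1 [-1.5 -1.7  3.7]
2 [-1.5 -1.7  3.7]
```

View pics/w13.png

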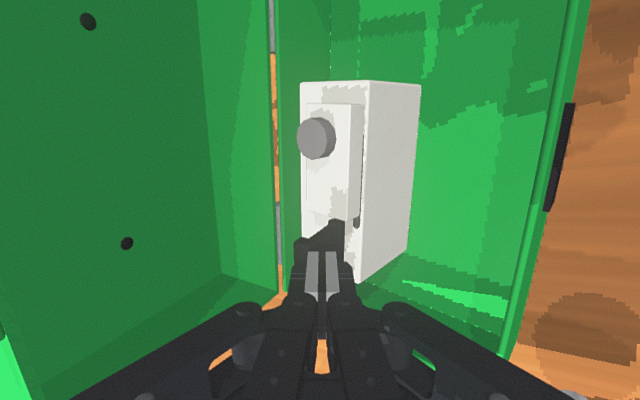

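```bash
python3 -m pendant '[255,-2,-2,4,0,0,0,255,-1,-2,3,0,0,0,255,-1,-2,3,0,0,0]';python3 -c "
from h import *
s=env.observe();print(s['t'],(w2c(s['position'])*1000).round(1),s['contact_force'].round(1))
c=env.read_camera('wrist');cv2.imwrite('pics/w14.png',c['image'])"
```

```text
t: 11.02
position: [0.5405, 0.0776, 0.1124]
tcp_rot: [-0.345, 0.931, -0.109, 0.049]
contact_force: [0.3, 0.2, -0.2]
finger_gap: -0.0
11.0167 [[ 11.3  55.8 112.4]] [ 0.3  0.2 -0.2]
```

View pics/w14.png

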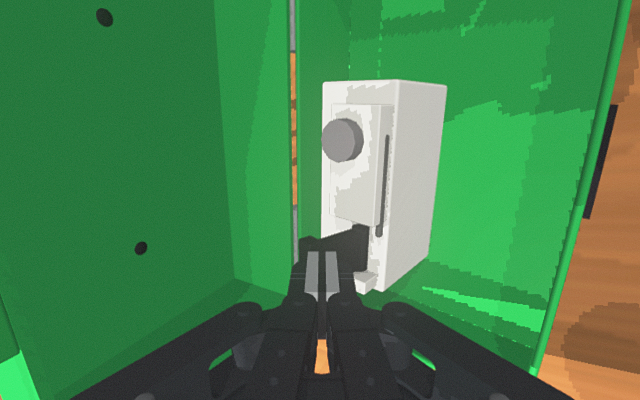

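```bash
python3 -m pendant '[255,0,11,-9,0,0,0,255,0,15,-13,0,0,0,255,0,15,-20,0,0,0,255,0,5,-35,0,0,0,255,0,0,-38,0,0,0]'
python3 - <<'E'
from h import *
s=env.observe();print(s['t'],(w2c(s['position'])*1000).round(1),s['contact_force'].round(1))
btn('15')
t=env.read_camera("top");cv2.imwrite('pics/t15.png',t['image'])
P=cloud(t)
for d in env.pinpoint("lever_tip","top")[:2]:
    r,k=map(int,np.round(d["at"])); print("top",d,(w2c(P[r,k])*1000).round(1))
lidang()
E
```

```text
t: 11.48
position: [0.5053, -0.027, 0.1636]
tcp_rot: [-0.348, 0.931, -0.105, 0.039]
contact_force: [0.5, -0.3, 0.3]
finger_gap: 0.0
11.4833 [[-98.6  65.3 163.6]] [ 0.5 -0.3  0.3]
button_top 0.57 [257.7, 98.0, 27.2, 24.0] 567 [[9.7, -12.2, 84.9], [12.0, -7.0, 89.8], [16.6, -2.6, 92.0], [21.7, 2.1, 92.5], [29.0, 7.1, 93.0]]
button_top {'at': [107.2, 268.0], 'p': 0.96} 0.092 [[23.  -3.5 92. ]]
lever_tip 0.68 [248.4, 105.8, 54.7, 102.2] 1712 [[0.9, 6.6, 74.6], [12.3, 49.2, 81.5], [15.1, 56.6, 96.1], [17.0, 64.3, 110.1], [23.7, 71.8, 116.1]]
lever_tip {'at': [187.5, 252.6], 'p': 0.75} 0.115 [[ 19.1  58.7 115. ]]
lever_tip {'at': [187.5, 252.6], 'p': 0.75} 0.086 [[57.9 72.5 86. ]]
top {'at': [221.6, 368.2], 'p': 0.72} [[23.7 61.6 70.2]]
top 10216 [(np.int64(9340), np.float64(76.75)), (np.int64(9339), np.float64(77.0)), (np.int64(9330), np.float64(77.25)), (np.int64(9305), np.float64(77.5))]
side 2572 [(np.int64(1835), np.float64(75.0)), (np.int64(1829), np.float64(75.25)), (np.int64(1828), np.float64(74.75)), (np.int64(1811), np.float64(75.5))]
```

View pics/w15.png

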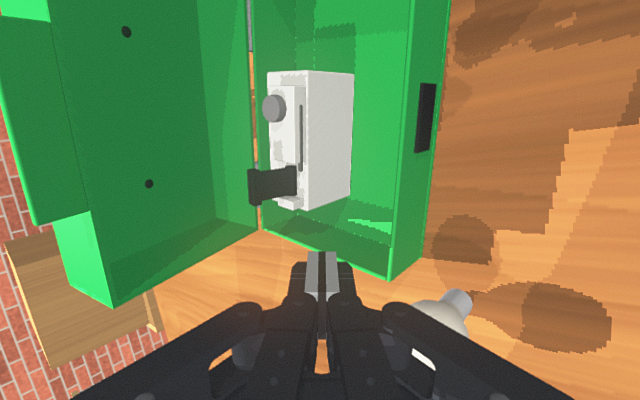

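View pics/t15.png

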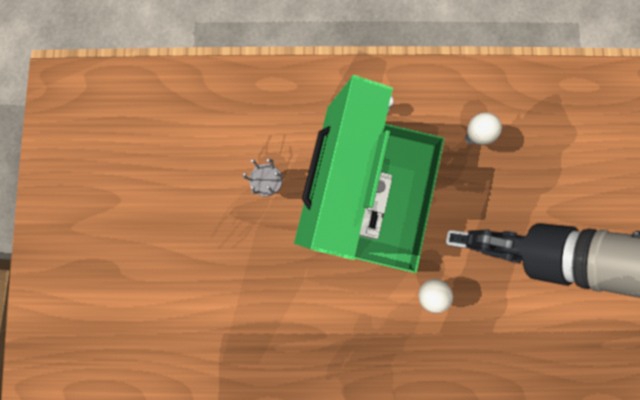

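```bash
python3 -m pendant '[255,5,0,-35,0,0,0,255,5,0,-35,0,0,0,255,0,0,0,0,0,0,255,0,0,0,0,0,0]'
python3 - <<'E'
from h import *
s=env.observe();print(s['t'],s['contact_force'].round(1),s['joint_vel'].round(3))
for n in("top","side"):
    c=env.read_camera(n);im=c["image"];P=cloud(c)
    w=(im.min(2)>165)&(P[...,2]>0.03)&np.isfinite(P[...,0]); k,l,st,ce=cv2.connectedComponentsWithStats(w.astype(np.uint8))
    for i in range(1,k):
        if st[i,4]>40:
            Q=P[l==i]; print(n,"white",ce[i].round(),np.mean(Q[Q[:,2]>np.nanpercentile(Q[:,2],50)],0).round(3))
    for th in ("changer_mid","fuse_mid"): print(th,env.pinpoint(th,n)[:1])
    cv2.imwrite(f'pics/{n}16.png',im)
E
```

```text
t: 12.27
position: [0.5042, -0.0668, 0.2156]
tcp_rot: [-0.35, 0.931, -0.1, 0.035]
contact_force: [0.2, 0.8, -0.3]
finger_gap: -0.0
12.2667 [ 0.2  0.8 -0.3] [ 0.025 -0.009  0.013 -0.051  0.008  0.007 -0.006]
top white [484. 127.] [ 0.712 -0.128  0.094]
top white [382. 194.] [0.581 0.067 0.085]
top white [370. 226.] [0.528 0.088 0.077]
top white [495. 243.] [ 0.494 -0.074  0.237]
top white [635. 260.] [ 0.483 -0.159  0.371]
top white [434. 297.] [ 0.407 -0.026  0.094]
changer_mid [{'at': [179.5, 264.7], 'p': 0.84}]
fuse_mid [{'at': [105.3, 383.3], 'p': 0.52}]
side white [274. 299.] [ 0.405 -0.029  0.095]
changer_mid []
fuse_mid []
```

View pics/side16.png

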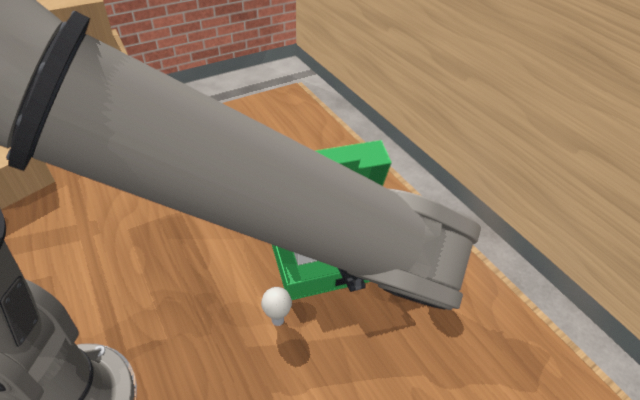

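Everything is in place, the bystanders haven't moved and the arm is clear. I'm handing in.

```bash
python3 -c "
from plant import env
print(env.close_job())"
```

```text
the job is handed in; nothing more can be done
None
```

The earth-leakage unit has had its test, in the order asked, and I handed the job in at about 12.4 s with the robot clear of everything.

- **Lid:** I raised it by the lip with the shut fingers until it stopped, then pushed with about 25 N. The top camera put it at 77° both before and after that push, which agrees with the 1.35 rad stop. The side camera read 74.5–75°, which I put down to the arm hiding most of the lid.
- **Button:** I pressed it to the bottom, where the wrist force peaked at about 44 N in total (39 N of it vertical). That is more than the button needs, but only the fingertips were touching. The wrist and top cameras then showed the lever dropped forward and the button back up.
- **Lever:** I lifted it from underneath with a fingertip and backed off. It stood by itself, its tip in the wrist camera within a few millimetres of where it was before the test.
- **Bystanders:** In the top camera both globes were at their starting positions within 1 mm, and the changer head and fuse were within about 2 pixels. The side camera could confirm only one globe, because the arm blocked its view of the rest.

One lid-opening call was refused because I typed the wrong number of values, so a planned back-off was skipped. The pushes that followed acted directly on the lip, and this did no harm.

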